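Put the toy parts into their right trays

TASK

The parts of the toy under repair lie in each other's trays: move them round so that the white gear ends flat in the middle of the round tray, the rubber-tyred wheel flat in the middle of the square tray, and the two small motors, still lying side by side, in the middle of the oblong tray. Use the empty six-sided felt pad as the free spot on which one of them waits meanwhile, and pick and carry the two motors as a pair in one grasp, never lifting one without the other. Leave the oil bottle and the glue jar standing where they are.

Things in the scene. Friction and masses are not known exactly. Their poses are not given: they have to be found in the camera images.
- gear_center (a point): white plastic spur gear lying flat, 50 mm across the teeth, 16 mm thick with a small hub on top (18 mm high in all); starts in the square tray. The point is its centre, 9 mm up, 15 mm above the table when it lies in a tray or on the pad; z along its axle
- wheel_center (a point): toy wheel lying flat, black rubber tyre with a small white hub, 38 mm diameter, 20 mm high; starts in the oblong tray. The point is its centre, 10 mm up, 16 mm above the table when it lies in a tray or on the pad; z along its axle
- motor_a_center (a point): a small electric motor lying flat: steel can with a white plastic end cap, the one of the pair on the -y side of the other in their own frames; 32 mm long (x, the white cap towards +x, a thin shaft and brass bush sticking out 10 mm further at -x), 21 mm wide (y), 16 mm high (z). The point is its centre, 8 mm up, 14 mm above the table when it lies in a tray or on the pad; starts in the round tray, parallel to the other motor and 0.4 mm from it (together 42.4 mm wide)
- motor_b_center (a point): a small electric motor lying flat: steel can with a white plastic end cap, the twin of the other, lying on its +y side; 32 mm long (x, the white cap towards +x, a thin shaft and brass bush sticking out 10 mm further at -x), 21 mm wide (y), 16 mm high (z). The point is its centre, 8 mm up, 14 mm above the table when it lies in a tray or on the pad
- tray_round: round blue-painted tray, 116 mm outside diameter, 108 mm inside; fixed to the table; origin on the table under its centre, z up; floor (top face) 6 mm above the table, surrounded by a 4 mm thick lip whose top is 10 mm above the table
- tray_square: square blue-painted tray, 112 x 112 mm outside, 104 x 104 mm inside, sides along x and y; fixed to the table; origin on the table under its centre, z up; floor (top face) 6 mm above the table, surrounded by a 4 mm thick lip whose top is 10 mm above the table
- tray_oblong: oblong blue-painted tray, 150 mm (x) by 84 mm (y) outside, 142 x 76 mm inside; fixed to the table; origin on the table under its centre, z up; floor (top face) 6 mm above the table, surrounded by a 4 mm thick lip whose top is 10 mm above the table
- pad: empty six-sided grey felt pad without a lip, 104 mm across the flats, 6 mm thick, fixed to the table; origin on the table under its centre
- oil_bottle: amber glass oil bottle, 32 mm diameter, 75 mm high, free-standing, a bystander; origin at the centre of its underside
- glue_jar: short white jar with a grey cap, 42 mm diameter, 55 mm high, free-standing, a bystander; origin at the centre of its underside
Not all that is in view belongs to the job. Of the things like the part that bears wheel_center, leave any that is orange; of the rest the smaller one is meant.

How it is judged:
By the outcome, as a careful person would: the job done as asked, in the order asked, and still so for the second after the job is handed in, with the robot touching nothing.
It also fails if it takes over 109 s, if anything falls off the work surface, if the arm or the gripper's body presses on something with over 40 N, if the wrist force passes 120 N, or if a joint passes its speed limit or range.

ROBOT

A 6-joint arm with a two-finger parallel gripper is mounted at the origin on the work surface. World frame = base frame: x ahead of the robot, y to its left, z up, the work surface at z = 0. Lengths are in mm, angles in rad, forces in N, time in s.
With the tool pointing down it reaches from about 300 to 825 mm from the base axis. Payload 5.4 kg.
Tool frame: the origin (TCP) lies midway between the tips of the shut fingers; the grasp point (between the pads) lies 19 mm behind it (tcp_to_grasp is the distance from the TCP to the grasp point, in mm); z points along the fingers, y is the direction in which the jaws open and shut (so a half turn about z gives the same grasp; the last joint's range is limited). The gripper opens to 92 mm and grips with 3 to 60 N. Pads are 20 mm wide; open, the fingers measure 128 mm over their backs; the gripper's body (75 mm by 189 mm) begins 69 mm behind the grasp point.
Start: joints at [1.017, 0.158, 1.597, -0, 1.386, -0.21], TCP at [193.823, 541.331, 214.601] pointing down, gripper open.
Joint ranges: [-2.91, 2.91], [-0.94, 2.29], [0.18, 2.7], [-1.29, 4.43], [0.17, 2.64], [-3, 3]. Speed limits (rad/s): [2.57, 2.57, 3.14, 3.14, 3.14, 3.14].

INTERFACE

Orientations are given as a rotation vector (axis times angle).
In Python, from bench import * gives the robot as it stands. Calls block until the motion is done:
- movep(position, orientation): joint-space move of the TCP to a pose.
- movel(position, frame=None, v=150, contact_N=None): straight line of the TCP; frame=None keeps the orientation; v is the mean speed in mm/s. With contact_N (N) it stops when the force on the tool has changed by that much, and returns True; else False.
- movej(angles): joint-space move.
- move_gripper(opening, squeeze=None): finger opening in mm; squeeze is the grip in N (None keeps the last); returns when the fingers have stopped.
- hold(seconds).
- solve_ik(position, orientation): joint angles nearest the present ones, or None.
- observe(): the state.
- grab_frame(name): name is "scene" or "top" or "wrist"; returns the picture (384x512x3 uint8, red, green, blue); there is no depth.
- camera_model(name): a dict with "mtx" (3x3 intrinsics, pixels), "rvec" (rotation vector, rad) and "tvec" (3), from world to camera coordinates, as OpenCV has them. Camera axes: x right, y down, z forward; pixel columns grow to the right and rows downward; lengths in mm; the calibration is good to about 2 mm. A picture is of the moment at which its call begins: read the wrist's pose just before it. camera_model takes no time and is no camera call; for the wrist camera it gives the pose at the moment of the call.
A pose or a line that the arm cannot do raises Unreachable and nothing moves.
- finish_job(): hands the job in, once; it reports no verdict.
The state is a dict: "clock": time; "joint_positions": joint angles; "dq": joint speeds; "joint_torque": joint torques, N m; "tcp_pos": TCP position; "ee_rot": TCP orientation; "contact_force": force on the tool from outside, world axes, zero at the start; "moment": the same for the moment, N m; "opening": finger opening in mm.
Only numpy, scipy, OpenCV 4.12 (cv2) and the standard library are available. Lean on these libraries where they do the work, as an engineer would, in place of code of your own. Each camera call takes 0.05 s, during which the arm holds its last target.

## Working session

There is one attempt and no reset: what is moved stays moved. The work goes in short steps, each a Python script; the robot and the scene stay as the last script left them, time stands still between calls to the robot, and variables do not carry over. Pictures are saved under pics/ and viewed, and the job is handed in when it is done.

```bash
ls; mkdir -p pics; python3 - <<'E'
from bench import *
import cv2
for n in ("scene","top","wrist"):
    cv2.imwrite(f"pics/{n}0.png",grab_frame(n)[:,:,::-1])
    print(n,camera_model(n))
s=observe();print({k:s[k] for k in("clock","tcp_pos","ee_rot","opening")})
E
```

```text
pics
scene {'mtx': array([[464.59208741,   0.        , 246.32571108],
       [  0.        , 464.59208741, 192.1530345 ],
       [  0.        ,   0.        ,   1.        ]]), 'rvec': array([ 1.38287225,  2.18951183, -0.917828  ]), 'tvec': array([ 169.87554898, -332.26378656, 1601.54107883])}
top {'mtx': array([[352.67476507,   0.        , 260.54342286],
       [  0.        , 352.67476507, 190.07414472],
       [  0.        ,   0.        ,   1.        ]]), 'rvec': array([ 2.18207563, -2.13483071,  0.12815898]), 'tvec': array([ 92.83650554, 556.43335269, 824.23211642])}
wrist {'mtx': array([[309.17705083,   0.        , 258.30724622],
       [  0.        , 309.17705083, 194.39703389],
       [  0.        ,   0.        ,   1.        ]]), 'rvec': array([-2.36286698, -1.66264335, -0.24693388]), 'tvec': array([-575.22779032,  -32.51271388,  391.44004007])}
{'clock': 0.15, 'tcp_pos': array([193.5798798 , 540.90792992, 213.83221204]), 'ee_rot': array([-5.37296245e-01, -3.09475319e+00,  2.16547467e-03]), 'opening': 92.0610075851118}
```

View pics/top0.png

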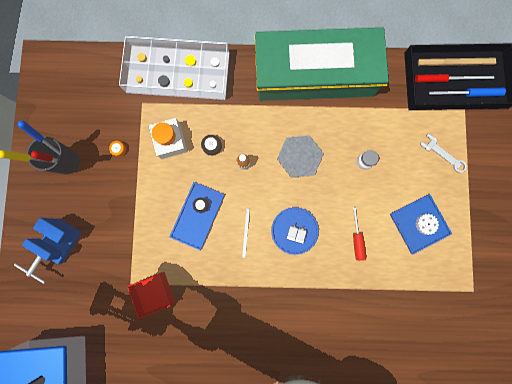

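View pics/scene0.png

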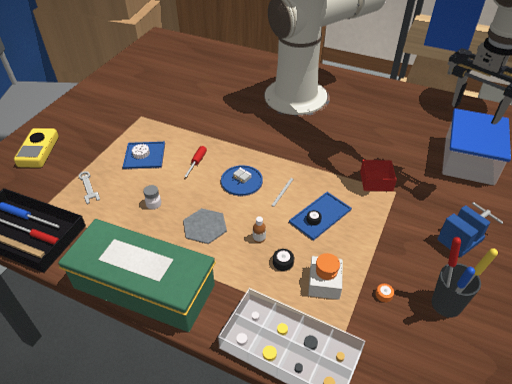

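View pics/wrist0.png

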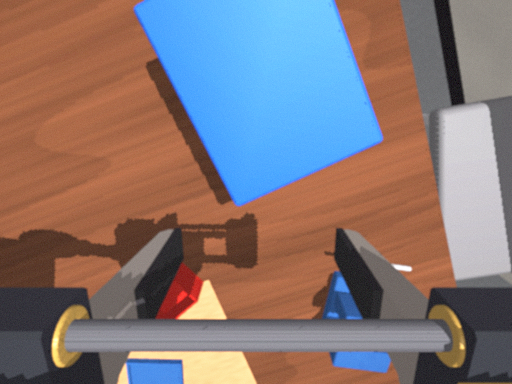

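The top view shows the oblong tray at (198,215) with a wheel at (201,205), the round tray at (295,230) with the motors at (297,233), and the square tray at (421,224) with the gear at (427,224). The pad is at (300,156), the bottle at (243,160) and the glue jar at (369,158).

Wheel candidates: small black one in the oblong tray (201,205), larger black one (211,145), orange one (116,148). I choose (201,205), since it isn't orange and is the smaller of the other two. I'll check that in a crop.

```bash
cat > h.py <<'E'
import numpy as np, cv2
from scipy.spatial.transform import Rotation as R
def p2w(cm,uv,z):
    M=cv2.Rodrigues(np.array(cm["rvec"]))[0]; t=np.array(cm["tvec"]).ravel()
    d=M.T@np.linalg.inv(cm["mtx"])@np.array([uv[0],uv[1],1.]); c=-M.T@t
    return c+d*(z-c[2])/d[2]
def w2p(cm,P):
    return cv2.projectPoints(np.array(P,float).reshape(-1,3),np.array(cm["rvec"]),np.array(cm["tvec"]),cm["mtx"],None)[0].reshape(-1,2)
def crop(img,x0,y0,w,h,s,fn):
    cv2.imwrite(fn,cv2.resize(img[y0:y0+h,x0:x0+w,::-1],None,fx=s,fy=s,interpolation=cv2.INTER_CUBIC))
def down(a): # tool pointing down with jaw axis (y) at angle a in world
    y=np.array([np.cos(a),np.sin(a),0]);z=np.array([0,0,-1.]);x=np.cross(y,z)
    return R.from_matrix(np.c_[x,y,z]).as_rotvec()
E
python3 - <<'E'
from bench import *
from h import *
im=cv2.imread("pics/top0.png")[:,:,::-1]
crop(im,160,130,100,75+50,4.8,"pics/c_obl.png")
crop(im,260,130,100,125,4.8,"pics/c_rnd.png")
crop(im,375,180,100,90,6,"pics/c_sq.png")
cm=camera_model("top")
for n,uv,z in [("wheel",(201,205),26),("bigwheel",(211,145),26),("round",(295.5,230.5),10),("motors",(297,233),22),("sq",(421,224),10),("gear",(427.5,224),24),("pad",(300,156.5),6),("obl",(198,215),10),("bottle",(243,160),60),("jar",(370,158),55)]:
    print(n,p2w(cm,uv,z).round(1))
E
```

```text
wheel [515.3 249.5  26. ]
bigwheel [665.6 230.9  26. ]
round [458.6  16.7  10. ]
motors [452.6  14.2  22. ]
sq [ 481.4 -293.1   10. ]
gear [ 481.2 -302.5   24. ]
pad [645.7   6.8   6. ]
obl [491.5 258.7  10. ]
bottle [622.3 148.3  60. ]
jar [ 634.8 -155.7   55. ]
```

View pics/c_obl.png

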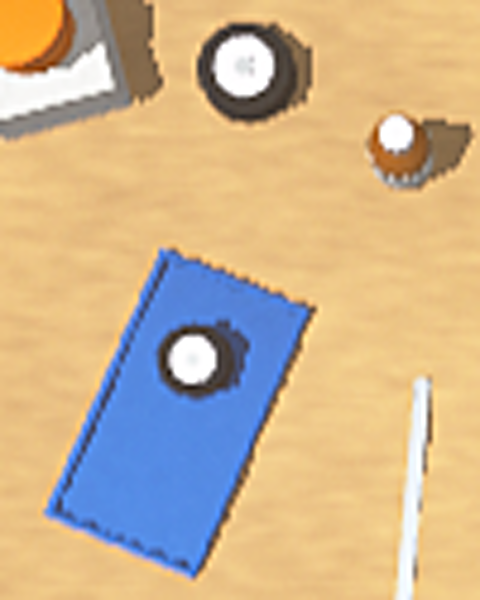

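View pics/c_rnd.png

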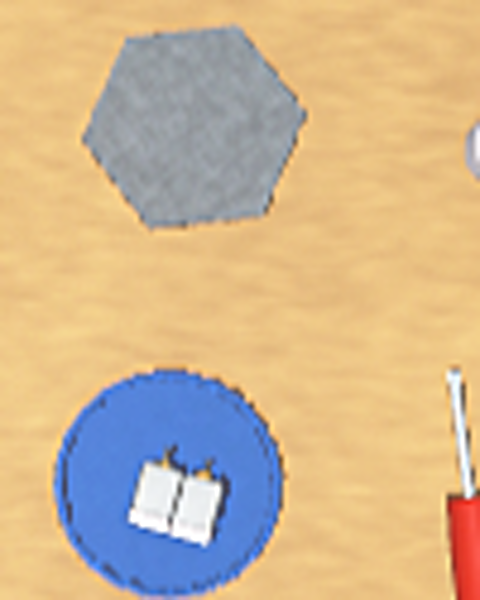

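View pics/c_sq.png

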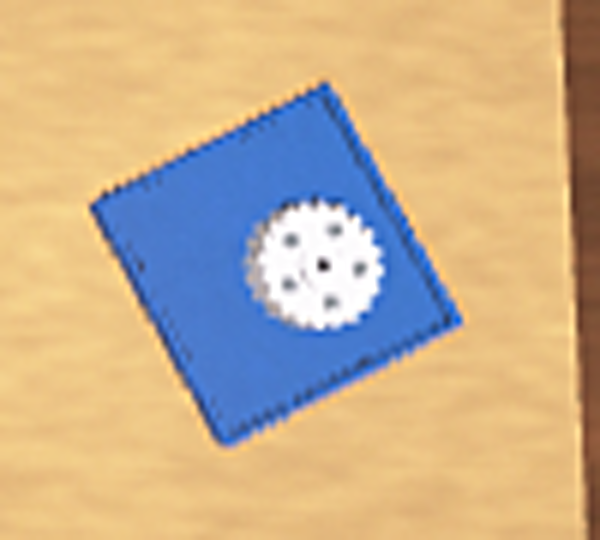

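The crops confirm the choice. The tray wheel is about 38 mm wide against about 50 mm for the loose black one. The two motors lie with their shafts pointing up in the image, towards world +x.

```bash
python3 - <<'E'
from bench import *
from h import *
cm=camera_model("top")
def f(pts,s,x0,y0,z): return np.array([p2w(cm,((a+.5)/s-.5+x0,(b+.5)/s-.5+y0),z) for a,b in pts])[:,:2]
o=f([(165,248),(315,310),(195,577),(47,513)],4.8,160,130,10)
print("obl",o.mean(0),[np.linalg.norm(o[i]-o[i-1]) for i in range(4)],"long ang",np.degrees(np.arctan2(*(o[0]+o[1]-o[2]-o[3])[::-1])))
q=f([(326,83),(462,322),(222,447),(92,205)],6,375,180,10)
print("sq",q.mean(0),[np.linalg.norm(q[i]-q[i-1]) for i in range(4)],[np.degrees(np.arctan2(*(q[i]-q[i-1])[::-1])) for i in range(4)])
r=f([(56,483),(284,483),(170,370),(170,597)],4.8,260,130,10); print("round",r.mean(0),np.linalg.norm(r[0]-r[1]),np.linalg.norm(r[2]-r[3]))
p=f([(128,38),(238,27),(306,117),(267,212),(150,228),(83,137)],4.8,260,130,6);print("pad",p.mean(0))
print("wheel",f([(192,358)],4.8,160,130,26)); print("gear",f([(322,264)],6,375,180,24))
m=f([(146,461),(224,482),(208,547),(130,522)],4.8,260,130,22);print("mot",m.mean(0),[np.linalg.norm(m[i]-m[i-1]) for i in range(4)],[np.degrees(np.arctan2(*(m[i]-m[i-1])[::-1])) for i in range(4)])
w=camera_model("wrist"); s=observe()
print(w2p(w,[s["tcp_pos"]]), "T_cam in tool:")
M=cv2.Rodrigues(w["rvec"])[0];c=-M.T@w["tvec"];Rt=R.from_rotvec(s["ee_rot"]).as_matrix()
print(Rt.T@(c-s["tcp_pos"]),Rt.T@M.T)
E
```

```text
obl [491.07314368 260.40665315] [np.float64(148.74882197746368), np.float64(85.21234411592488), np.float64(149.43493647032253), np.float64(83.10028422318285)] long ang -21.841411668996876
sq [ 482.7027721  -291.84332776] [np.float64(111.73400326997263), np.float64(110.70104550759902), np.float64(113.0223148105751), np.float64(109.89533478360464)] [np.float64(-61.75473053300497), np.float64(-151.80563362185816), np.float64(117.83242289538411), np.float64(27.523820953164748)]
round [459.38172904  17.90296125] 117.09820342849488 115.85019859608725
pad [647.30872502   6.02854816]
wheel [[517.21680478 253.03047386]]
gear [[ 482.29861942 -304.37476778]]
mot [449.23409089  15.42561266] [np.float64(31.793399766715687), np.float64(40.80431586261636), np.float64(33.681078134769976), np.float64(41.16343964851368)] [np.float64(-14.04616739074397), np.float64(-103.782747942387), np.float64(166.50585228626906), np.float64(73.58898011657185)]
[[256.90673185 243.18807807]] T_cam in tool:
[  82.52042217    0.75348082 -169.74799279] [[-7.26888420e-04 -9.56516432e-01 -2.91677538e-01]
 [ 9.99999340e-01 -9.54780504e-04  6.38977216e-04]
 [-8.89680234e-04 -2.91676881e-01  9.56516495e-01]]
```

```bash
cat >> h.py <<'E'
import bench
def best(x,y,z,deg):
    c=[]
    for k in (0,180):
        o=down(np.radians(deg+k)); q=bench.solve_ik([x,y,z],o)
        if q is not None:
            q=np.array(q); c.append((abs(q[5]),k,o,q))
    c.sort(key=lambda t:t[0]); return c[0][2],c[0][3]
def go(x,y,z,deg):
    o,q=best(x,y,z,deg); bench.movep([x,y,z],o); rep()
def rep(m=""):
    s=bench.observe(); print(m,"t%.1f"%s["clock"],s["tcp_pos"].round(1),"q6 %.2f"%s["joint_positions"][5],"open %.1f"%s["opening"],"F",s["contact_force"].round(1))
def lin(x,y,z,**k):
    r=bench.movel([x,y,z],**k); rep("contact" if r else ""); return r
def shot(fn,cam="wrist"):
    im=bench.grab_frame(cam); cv2.imwrite(fn,im[:,:,::-1]); return im
E
python3 - <<'E'
from bench import *
from h import *
for d in (-22,0,30,68,-60): 
    print(d,best(517,253,130,d)[1].round(2))
go(517,253,130,-22); move_gripper(60); 
cm=camera_model("wrist"); shot("pics/w1.png"); print({k:np.array(v).tolist() for k,v in cm.items() if k!="mtx"})
print(w2p(cm,[[517,253,26],[517,253,6]]))
E
```

```text
-22 [ 0.25  0.24  1.68 -0.    1.23  0.63]
0 [ 0.25  0.24  1.68 -0.    1.23  0.25]
30 [ 0.25  0.24  1.68  0.    1.23 -0.28]
68 [ 0.25  0.24  1.68 -0.    1.23 -0.94]
-60 [ 0.25  0.24  1.68 -0.    1.23  1.29]
 t1.8 [516.7 253.9 130.3] q6 0.63 open 91.8 F [-0.6 -0.3  0.6]
{'rvec': [-2.7991635068927, 0.5453942321042395, 0.07915443065796299], 'tvec': [-384.414193139164, 403.02240761194525, 434.70250332204057]}
[[258.17992432 194.70361095]
 [258.16546589 188.81458325]]
```

View pics/w1.png

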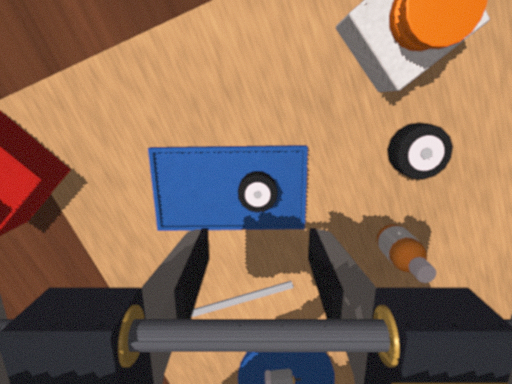

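The wrist view puts the wheel hub at (258,195), exactly where the top-camera estimate predicts it. Next I pick the wheel.

```bash
python3 - <<'E'
from bench import *
from h import *
cm=dict(mtx=camera_model("wrist")["mtx"],rvec=np.array([-2.7991635068927, 0.5453942321042395, 0.07915443065796299]),tvec=np.array([-384.414193139164, 403.02240761194525, 434.70250332204057]))
P=np.array([p2w(cm,u,10) for u in [(150,149),(308,147),(307,229),(157,230)]]);print("tray",P.mean(0))
o,_=best(517,253,130,-22)
lin(517,253,12,v=120)
move_gripper(30,20); rep("grip")
lin(517,253,120,v=150)
shot("pics/w2.png")
E
```

```text
tray [491.85390964 262.71436618  10.        ]
 t3.6 [517.8 253.2  12.9] q6 0.63 open 59.9 F [-1.2  0.3  0.5]
grip t4.1 [517.3 253.1  12.4] q6 0.63 open 37.5 F [0.2 0.  1.7]
 t4.9 [516.1 252.8 118.8] q6 0.63 open 37.2 F [ 0.4 -0.7 -1.6]
```

View pics/w2.png

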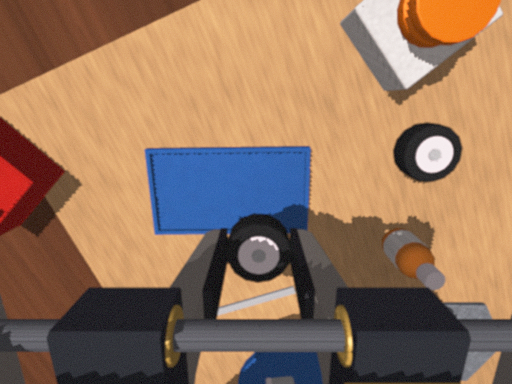

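Fingers stopped at 37.5 mm and the picture shows the wheel held at (260,248). I'll put it on the pad.

```bash
python3 - <<'E'
from bench import *
from h import *
go(647,6,120,0)
hold(0.2)
lin(647,6,30,v=150); lin(647,6,11.5,v=40,contact_N=5)
move_gripper(56); rep("rel")
lin(647,6,130,v=200)
go(449,15.5,130,76); hold(.2)
cm=camera_model("wrist"); im=shot("pics/w3.png"); crop(im,160,120,200,150,4,"pics/w3c.png"); print({k:np.array(v).tolist() for k,v in cm.items() if k!="mtx"})
print(w2p(cm,[[449.2,15.4,22],[459.4,17.9,10]]))
E
```

```text
t6.1 [646.4   7.1 119.4] q6 -0.18 open 36.8 F [ 0.2  0.6 -1.5]
 t7.0 [647.9   5.9  31. ] q6 -0.18 open 37.3 F [-0.2  0.1 -0.6]
contact t7.5 [647.    6.   12.2] q6 -0.18 open 37.5 F [0.2 0.8 3.8]
rel t7.9 [646.1   6.1  11.5] q6 -0.18 open 56.0 F [-0.3  0.7 -0.5]
 t8.7 [646.1   6.1 128.6] q6 -0.18 open 56.1 F [-0.2  0.6  0.1]
 t9.9 [449.1  15.5 129.6] q6 -1.56 open 56.1 F [ 0.3 -0.2 -0.3]
{'rvec': [-2.283713980320334, -1.7820347726803794, -0.26659519955030936], 'tvec': [-125.04532059899792, -421.9428849846704, 184.56058166985724]}
[[257.29769636 191.88932487]
 [262.32559729 197.48177136]]
```

View pics/w3.png

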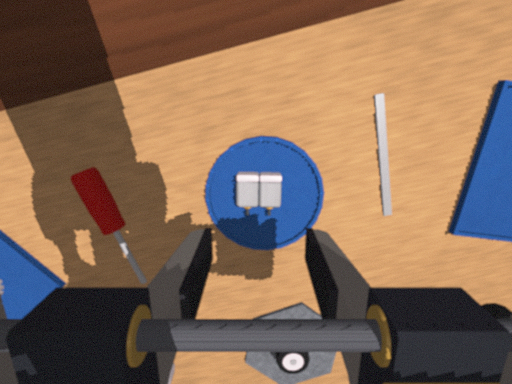

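View pics/w3c.png

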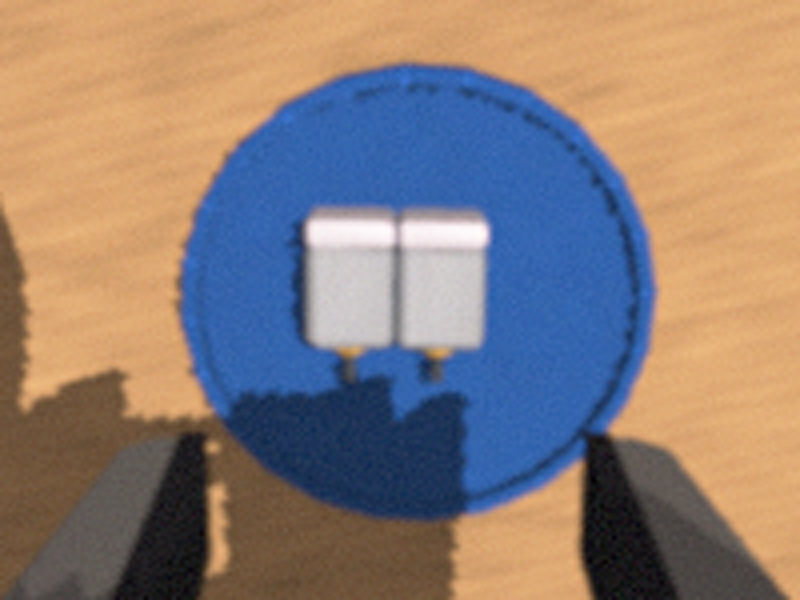

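Wrist view: the motors are centred at about (259,191), side by side, and the jaw axis matches the pair. I'll refine the tray and motor positions from this view before grasping.

```bash
python3 - <<'E'
from bench import *
from h import *
cm=dict(mtx=camera_model("wrist")["mtx"],rvec=np.array([-2.283713980320334, -1.7820347726803794, -0.26659519955030936]),tvec=np.array([-125.04532059899792, -421.9428849846704, 184.56058166985724]))
c=lambda a,b:((a+.5)/4-.5+160,(b+.5)/4-.5+120)
M=np.array([p2w(cm,c(*u),22) for u in [(305,220),(490,220),(486,348),(307,348)]])
print(M.round(1),M.mean(0),[np.degrees(np.arctan2(*(M[i]-M[i-1])[1::-1])) for i in range(4)],[np.linalg.norm(M[i]-M[i-1]) for i in range(4)])
print("gap",[np.degrees(np.arctan2(*(p2w(cm,c(396,347),22)-p2w(cm,c(398,247),22))[1::-1]))])
T=np.array([p2w(cm,c(*u),10)for u in [(183,291),(655,291),(411,63),(419,519)]])
print((T[0]+T[1])/2,(T[2]+T[3])/2,np.linalg.norm(T[0]-T[1]),np.linalg.norm(T[2]-T[3]))
im=cv2.imread("pics/w3.png")
for z,r,col in((10,58,(0,0,255)),(10,54,(0,255,255))):
    th=np.linspace(0,6.28,200); P=np.c_[459.4+r*np.cos(th),17.9+r*np.sin(th),0*th+z]
    for p in w2p(cm,P): im[int(round(p[1])),int(round(p[0]))]=col
crop(im[:,:,::-1],160,120,200,150,4,"pics/w3d.png")
E
```

```text
[[ 4.283e+02  3.000e-01  2.200e+01]
 [ 4.387e+02  4.160e+01  2.200e+01]
 [ 4.689e+02  3.380e+01  2.200e+01]
 [ 4.585e+02 -7.500e+00  2.200e+01]] [448.60023771  17.07231693  22.        ] [np.float64(165.59788244831003), np.float64(75.92782088389431), np.float64(-14.520524773643313), np.float64(-104.07688160422747)] [np.float64(31.19341003440422), np.float64(42.60426735116994), np.float64(31.197339384863824), np.float64(42.53977407275966)]
gap [np.float64(-15.128089002473343)]
[454.80510974  21.10492     10.        ] [457.75856754  19.42137133  10.        ] 115.37995711759014 116.70034308551362
```

View pics/w3d.png

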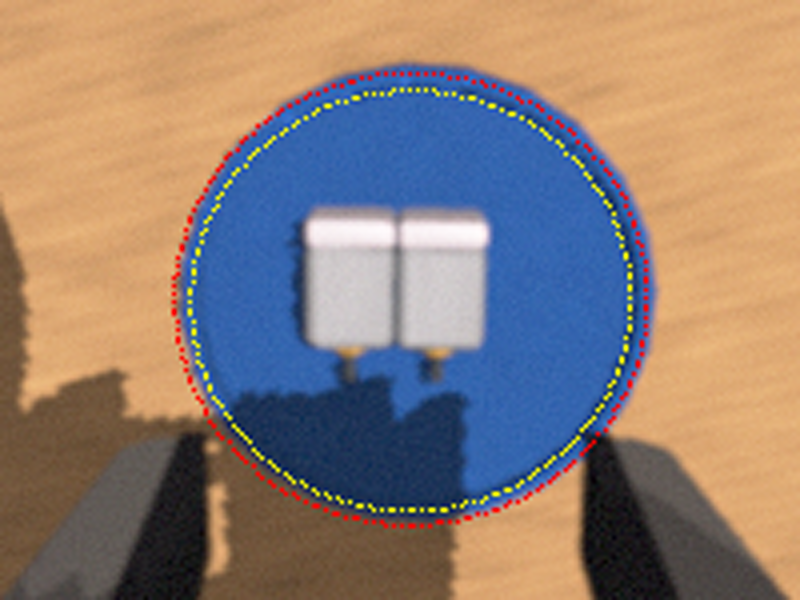

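```bash
python3 - <<'E'
from bench import *
from h import *
move_gripper(52)
go(448.8,16.3,60,75.5); hold(.2)
lin(448.8,16.3,10,v=80,contact_N=8)
move_gripper(38,30); rep("grip")
lin(448.8,16.3,40,v=80); shot("pics/w4.png")
lin(448.8,16.3,130,v=200)
shot("pics/t4.png","scene")
for d in (-22,158,68): print(d,best(491.5,261.8,130,d)[1].round(2))
E
```

```text
t10.8 [448.   16.5  59.7] q6 -1.55 open 51.9 F [ 0.2 -0.4  0.9]
 t11.8 [449.2  16.2  10.3] q6 -1.55 open 52.0 F [ 0.6  0.5 -0.1]
grip t12.1 [449.4  16.2  10.6] q6 -1.55 open 41.8 F [-0.1  0.2  2.2]
 t12.6 [448.7  16.3  40. ] q6 -1.55 open 41.6 F [-0.1  0.8 -0.8]
 t13.3 [448.1  16.5 128.9] q6 -1.55 open 41.3 F [ 0.3  0.1 -0.7]
-22 [ 0.27  0.19  1.73 -0.    1.22  0.66]
158 [ 0.27  0.19  1.73 -0.    1.22  0.66]
68 [ 0.27  0.19  1.73 -0.    1.22 -0.91]
```

View pics/w4.png

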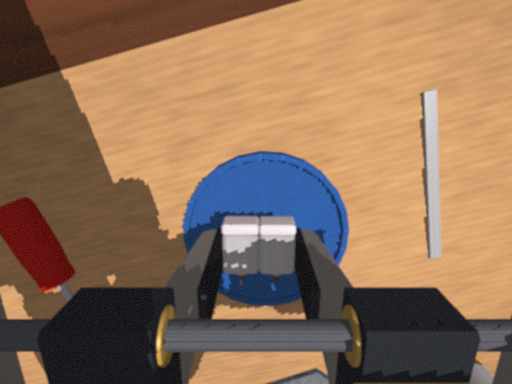

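Both motors hang level between the pads (grip 41.6 mm). I'll carry them to the oblong tray with the jaws along its long axis, so the fingers clear the lip.

```bash
python3 - <<'E'
from bench import *
from h import *
go(491.5,261.8,130,-21.8); hold(.2)
im=shot("pics/w5.png")
lin(491.5,261.8,30,v=120); lin(491.5,261.8,9,v=25,contact_N=4)
move_gripper(50); rep("rel")
lin(491.5,261.8,60,v=100); lin(491.5,261.8,130,v=200); hold(.2)
cm=camera_model("wrist"); im=shot("pics/w6.png"); crop(im,130,120,200,150,4,"pics/w6c.png"); print({k:np.array(v).tolist() for k,v in cm.items() if k!="mtx"})
E
```

```text
t15.2 [491.4 261.5 129.7] q6 0.65 open 41.5 F [ 0.3 -0.2 -0.5]
 t16.5 [492.3 262.1  30.9] q6 0.65 open 41.9 F [-0.2  0.6 -0.9]
contact t17.2 [491.2 261.7  10.7] q6 0.65 open 41.6 F [-0.5 -0.2  3.8]
rel t17.5 [490.  261.4   9.6] q6 0.65 open 50.3 F [ 0.5 -0.2 -0.7]
 t18.2 [491.2 261.7  59.7] q6 0.65 open 50.2 F [ 0.1  0.6 -0.3]
 t18.7 [491.  261.6 128.9] q6 0.65 open 49.6 F [-0.4 -0.2  0.1]
{'rvec': [-2.7971700794571657, 0.5389346458193186, 0.08653577254814318], 'tvec': [-357.17707079538536, 398.7667087192999, 434.8392081903212]}
```

View pics/w6c.png

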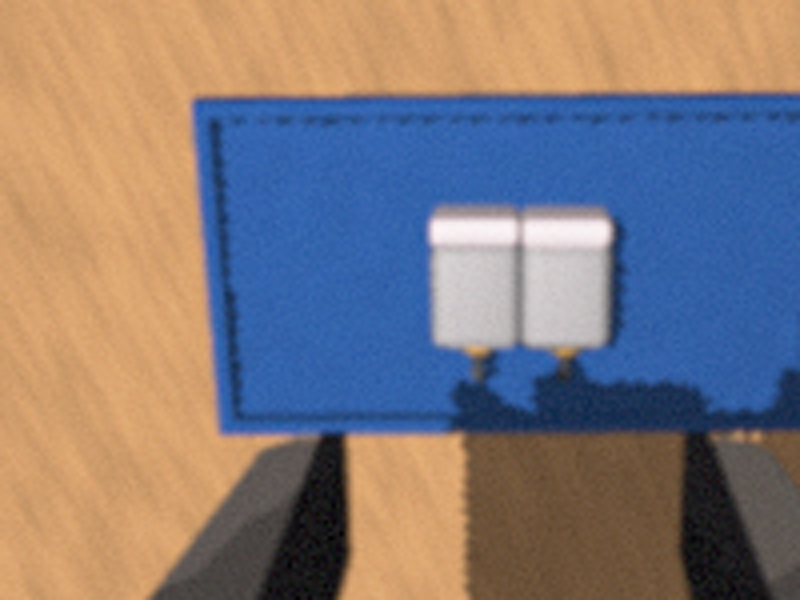

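The motors lie side by side and parallel in the oblong tray, with the cap edge at about y=220 and the gap at x=520 in the crop. I'll measure how well they are centred.

```bash
python3 - <<'E'
from h import *
im=cv2.imread("pics/w6.png")[:,:,::-1]; crop(im,165,130,190,110,4.2,"pics/w6d.png")
E
```

```text
(no output)
```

View pics/w6d.png

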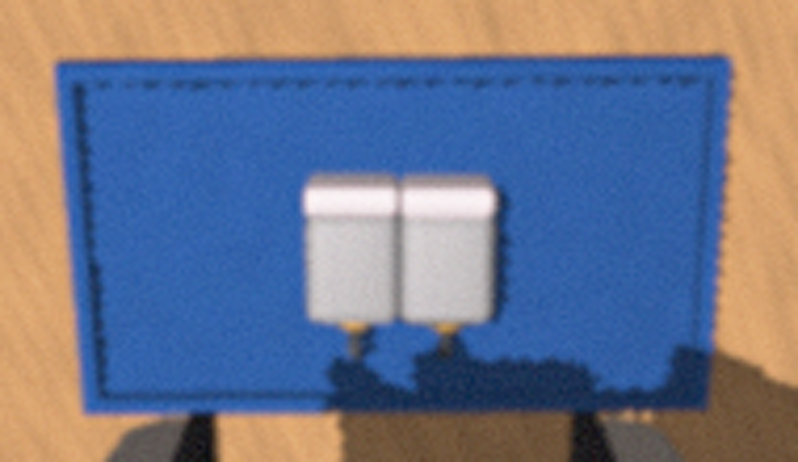

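Now I compare both centres in this picture, then go on to look at the gear.

```bash
python3 - <<'E'
from bench import *
from h import *
cm=dict(mtx=camera_model("wrist")["mtx"],rvec=np.array([-2.7971700794571657, 0.5389346458193186, 0.08653577254814318]),tvec=np.array([-357.17707079538536, 398.7667087192999, 434.8392081903212]))
c=lambda a,b:((a+.5)/4.2-.5+165,(b+.5)/4.2-.5+130)
T=np.array([p2w(cm,c(*u),10) for u in [(58,64),(728,58),(710,410),(84,412)]])
M=np.array([p2w(cm,c(*u),22) for u in [(304,186),(496,186),(492,324),(307,324)]])
a=np.radians(-21.8);d=(M-T).mean(0)[:2]
print(T.mean(0),M.mean(0),"long",d@[np.cos(a),np.sin(a)],"short",d@[-np.sin(a),np.cos(a)],[np.linalg.norm(T[i]-T[i-1]) for i in range(4)])
# gear
for dg in (28,-62): print(dg,best(482.3,-304,130,dg)[1].round(2))
move_gripper(60)
go(482.3,-304,130,28);hold(.2)
cm=camera_model("wrist"); im=shot("pics/w7.png"); crop(im,160,120,190,130,4.2,"pics/w7c.png"); print({k:np.array(v).tolist() for k,v in cm.items() if k!="mtx"})
print(w2p(cm,[[482.3,-304.4,24]]))
E
```

```text
[490.91017739 263.86195519  10.        ] [492.15240171 263.8219395   22.        ] long 1.168248210020571 short 0.4241681507285168 [np.float64(83.11841257207256), np.float64(147.6775037911386), np.float64(83.76913551542225), np.float64(149.77425325442258)]
28 [-0.77  0.22  1.69  0.    1.22 -1.26]
-62 [-0.77  0.22  1.69 -0.    1.22  0.31]
 t21.3 [ 482.6 -303.4  130. ] q6 -1.26 open 59.7 F [-0.9  0.5  0.1]
{'rvec': [-2.769041348262655, -0.6903068589887287, -0.10462220142243236], 'tvec': [-284.41830288591615, -480.8225868071408, 166.69500036358372]}
[[256.67605377 194.26160433]]
```

View pics/w7c.png

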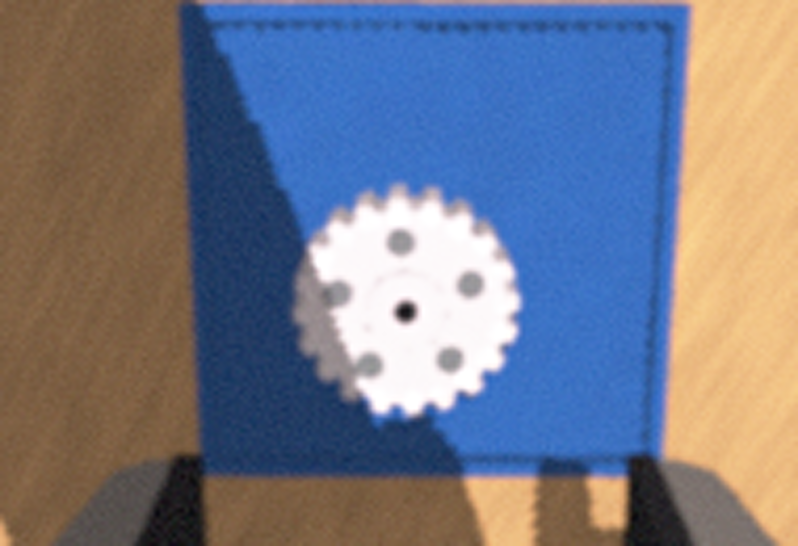

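View pics/w7.png

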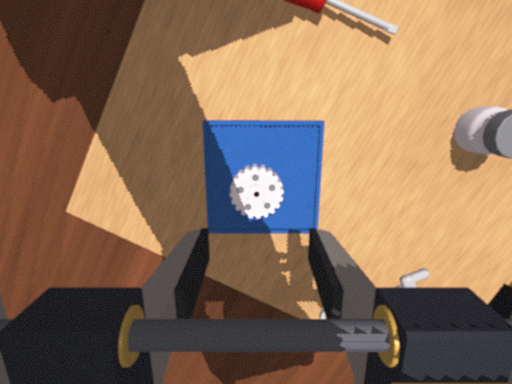

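Motors are centred to about 1 mm. The gear's hole is at (256,194) in the wrist picture, as predicted, so I pick it up and place it in the round tray.

```bash
python3 - <<'E'
from bench import *
from h import *
cm=dict(mtx=camera_model("wrist")["mtx"],rvec=np.array([-2.769041348262655, -0.6903068589887287, -0.10462220142243236]),tvec=np.array([-284.41830288591615, -480.8225868071408, 166.69500036358372]))
c=lambda a,b:((a+.5)/4.2-.5+160,(b+.5)/4.2-.5+120)
T=np.array([p2w(cm,c(*u),10) for u in [(181,5),(688,6),(662,475),(204,473)]]); print("sq",T.mean(0),[np.linalg.norm(T[i]-T[i-1]) for i in range(4)], p2w(cm,c(405,312),24))
x,y=482.2,-304
lin(x,y,30,v=120); lin(x,y,11.3,v=50,contact_N=8)
move_gripper(46,25); rep("grip")
lin(x,y,40,v=80); shot("pics/w8.png"); lin(x,y,130,v=200)
for d in (0,30,-30,60): print(d,best(458.3,19,130,d)[1].round(2))
E
```

```text
sq [ 482.6832274  -292.37930958   10.        ] [np.float64(110.45080336236525), np.float64(110.27095165321855), np.float64(110.82675765358358), np.float64(110.96452617530538)] [ 481.62031684 -304.36773688   24.        ]
 t22.6 [ 482.8 -304.6   30.9] q6 -1.26 open 60.2 F [-0.5  0.1  0.1]
 t23.1 [ 482.  -303.8   10.9] q6 -1.26 open 60.0 F [0.6 0.4 0.2]
grip t23.4 [ 482.3 -304.2   11.5] q6 -1.26 open 48.9 F [ 0.6 -0.7 -0.5]
 t23.9 [ 482.5 -304.3   40.7] q6 -1.26 open 49.1 F [ 0.3 -0.3 -0.1]
 t24.6 [ 481.6 -303.4  128.8] q6 -1.26 open 49.0 F [-0.2  0.3  0.1]
0 [-0.22 -0.06  2.   -0.    1.2  -0.22]
30 [-0.22 -0.06  2.    0.    1.2  -0.75]
-30 [-0.22 -0.06  2.    0.    1.2   0.3 ]
60 [-0.22 -0.06  2.   -0.    1.2  -1.27]
```

View pics/w8.png

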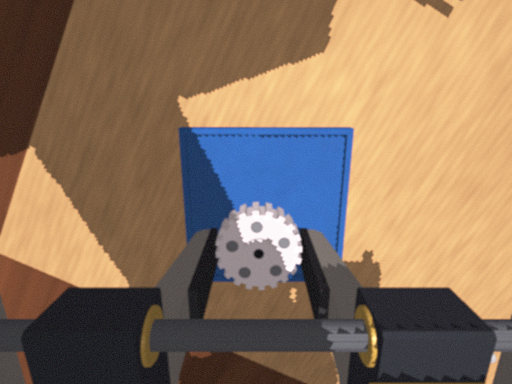

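Gear held level at (258,250), grip 49 mm. I'll place it in the round tray.

```bash
python3 - <<'E'
from bench import *
from h import *
x,y=458.1,19
go(x,y,130,0); hold(.2)
lin(x,y,30,v=120); lin(x,y,9,v=25,contact_N=4)
move_gripper(58); rep("rel")
lin(x,y,60,v=100); lin(x,y,130,v=200); hold(.2)
cm=camera_model("wrist"); im=shot("pics/w9.png"); crop(im,160,120,190,130,4.2,"pics/w9c.png"); print({k:np.array(v).tolist() for k,v in cm.items() if k!="mtx"})
th=np.linspace(0,6.28,300);print(w2p(cm,[[x,y,24]]))
# wheel on pad
go(646,6,130,0); hold(.2)
cm=camera_model("wrist"); im=shot("pics/w10.png"); print({k:np.array(v).tolist() for k,v in cm.items() if k!="mtx"})
print(w2p(cm,[[646,6,26]]))
E
```

```text
t25.8 [458.1  18.5 129.5] q6 -0.22 open 48.9 F [-0.4 -0.5  0.1]
 t27.0 [458.8  18.8  30.7] q6 -0.22 open 49.4 F [-0.2 -0.3  0. ]
contact t27.7 [457.8  19.1  11.5] q6 -0.22 open 49.2 F [-1.2 -0.1  4.8]
rel t28.0 [456.9  19.3  10.9] q6 -0.22 open 57.9 F [-0.2 -0.1 -0.4]
 t28.7 [457.8  19.1  59.7] q6 -0.22 open 58.2 F [ 0.9 -1.1 -0.1]
 t29.2 [457.6  19.1 129. ] q6 -0.22 open 57.7 F [-0.4 -0.2  0.3]
{'rvec': [-2.848377236388944, 0.0002781184085280983, 0.005864423246427126], 'tvec': [-456.5570513909929, 11.561901152062841, 316.6090152347404]}
[[259.84961919 194.93104577]]
 t30.2 [644.9   6.2 129.2] q6 -0.18 open 58.2 F [-0.6  0.8  0.1]
{'rvec': [-2.847129409986516, 0.001289078255725712, -0.0019047789323794312], 'tvec': [-645.6787234148567, -0.9842383071235753, 312.4291521073456]}
[[258.68891354 194.52870501]]
```

View pics/w9c.png

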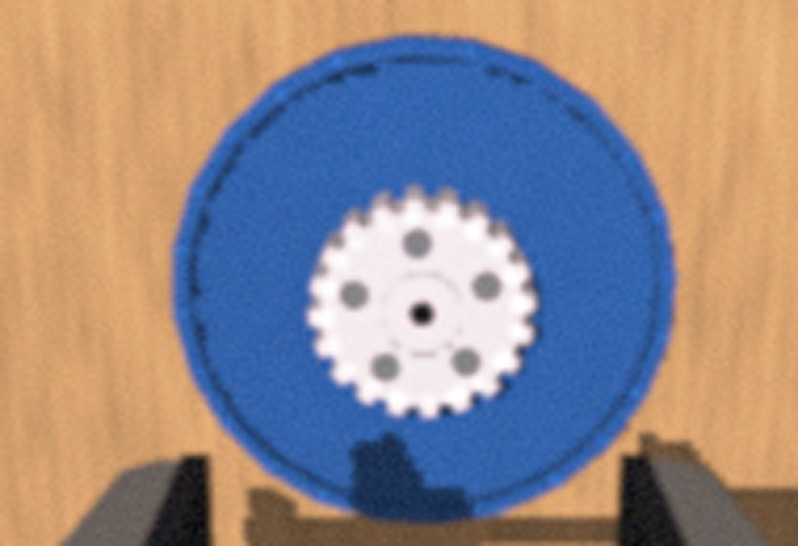

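View pics/w10.png

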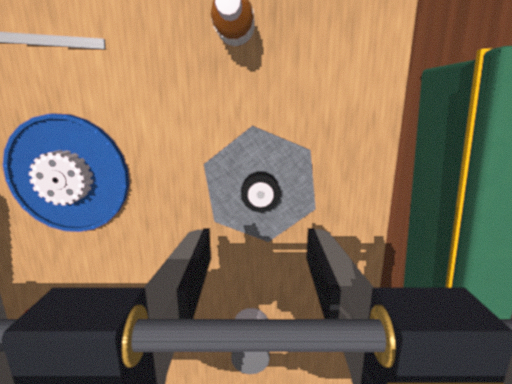

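The gear's hole is at (422,314) in the crop. I'll fit the tray rim to check how well it is centred. The wheel hub on the pad is at (260.5,194), within 2 mm of prediction.

```bash
python3 - <<'E'
from bench import *
from h import *
from scipy.optimize import least_squares
K=camera_model("wrist")["mtx"]
cm=dict(mtx=K,rvec=np.array([-2.848377236388944, 0.0002781184085280983, 0.005864423246427126]),tvec=np.array([-456.5570513909929, 11.561901152062841, 316.6090152347404]))
c=lambda a,b:((a+.5)/4.2-.5+160,(b+.5)/4.2-.5+120)
P=np.array([p2w(cm,c(*u),10)[:2] for u in [(174,285),(675,285),(425,36),(425,521),(228,130),(615,130),(215,412),(645,410)]])
r=least_squares(lambda p:np.hypot(*(P-p[:2]).T)-p[2],[458,19,58]); print("round",r.x,r.fun.round(1))
print("gear",p2w(cm,c(422,314),24))
cm=dict(mtx=K,rvec=np.array([-2.847129409986516, 0.001289078255725712, -0.0019047789323794312]),tvec=np.array([-645.6787234148567, -0.9842383071235753, 312.4291521073456]))
print("wheel",p2w(cm,(260.5,194),26))
E
```

```text
round [459.09470451  19.97489433  57.85283522] [ 0.  -0.4  0.7 -0.6  0.2 -1.2 -0.2  1.4]
gear [458.32695671  19.53215532  24.        ]
wheel [647.67796596   6.50999335  26.        ]
```

The gear is within 1 mm of the middle. Last carry: the wheel goes to the square tray. The path passes near the jar, which is 55 mm high, so I carry at 130 mm.

```bash
python3 - <<'E'
from bench import *
from h import *
x,y=647.3,6.2
lin(x,y,40,v=150); lin(x,y,11.5,v=60,contact_N=8)
move_gripper(30,20); rep("grip")
lin(x,y,40,v=100); lin(x,y,130,v=200)
x,y=482.7,-292.1
go(x,y,130,-62); hold(.2)
lin(x,y,30,v=120); lin(x,y,9,v=25,contact_N=4)
move_gripper(52); rep("rel")
lin(x,y,60,v=100); lin(x,y,130,v=200); hold(.2)
cm=camera_model("wrist"); im=shot("pics/w11.png"); crop(im,160,120,190,130,4.2,"pics/w11c.png"); print({k:np.array(v).tolist() for k,v in cm.items() if k!="mtx"})
E
```

```text
t31.2 [648.1   6.1  41.1] q6 -0.18 open 57.9 F [-0.  -0.4 -1. ]
 t31.8 [647.2   6.2  11.3] q6 -0.18 open 58.1 F [ 0.1 -0.8 -0.2]
grip t32.3 [647.6   6.2  11.9] q6 -0.18 open 37.2 F [0.3 0.7 2.2]
 t32.7 [648.    6.1  41. ] q6 -0.18 open 37.4 F [-0.3  0.2 -0.5]
 t33.3 [646.4   6.3 128.6] q6 -0.18 open 37.2 F [-0.7 -0.6 -0.4]
 t34.6 [ 483.2 -291.3  129.7] q6 0.32 open 37.4 F [-0.5 -0.5  0.4]
 t35.8 [ 483.3 -292.7   30.9] q6 0.32 open 37.1 F [ 0.  -0.7 -0.2]
contact t36.5 [ 482.4 -291.8   11.8] q6 0.32 open 37.2 F [0.5 0.9 4. ]
rel t36.9 [ 481.7 -291.2   10.9] q6 0.32 open 52.1 F [-0.   0.4 -0.6]
 t37.5 [ 482.5 -291.9   59.8] q6 0.32 open 52.4 F [-1.2  0.3 -0.8]
 t38.0 [ 482.3 -291.8  129. ] q6 0.32 open 52.0 F [ 0.7  0.7 -0.2]
{'rvec': [-2.4708513177651983, 1.4845922651090726, 0.22771022109313122], 'tvec': [-481.6787074436933, 268.7460914077756, 395.3802902283269]}
```

View pics/w11c.png

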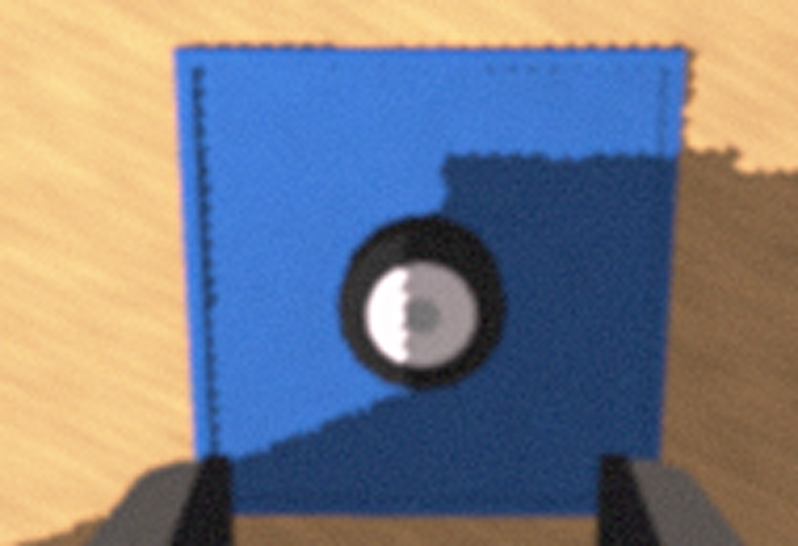

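The wheel lies flat with its hub at (421,315). I'll check its centring, then move clear for final overview pictures.

```bash
python3 - <<'E'
from bench import *
from h import *
K=camera_model("wrist")["mtx"]
cm=dict(mtx=K,rvec=np.array([-2.4708513177651983, 1.4845922651090726, 0.22771022109313122]),tvec=np.array([-481.6787074436933, 268.7460914077756, 395.3802902283269]))
c=lambda a,b:((a+.5)/4.2-.5+160,(b+.5)/4.2-.5+120)
T=np.array([p2w(cm,c(*u),10) for u in [(176,47),(687,47),(660,515),(198,515)]]); print(T.mean(0),p2w(cm,c(421,315),26))
lin(482.3,-291.8,215,v=200)
movej([1.017,0.158,1.597,0,1.386,-0.21]); rep(); hold(.5)
im=shot("pics/t12.png","top"); crop(im,150,120,320,150,2.5,"pics/t12c.png")
shot("pics/s12.png","scene")
E
```

```text
[ 483.34755556 -292.88568001   10.        ] [ 482.17473672 -291.19372666   26.        ]
 t38.8 [ 481.9 -291.5  213.8] q6 0.32 open 52.1 F [-0.7 -0.4 -0.6]
 t41.9 [194.5 541.2 214.8] q6 -0.21 open 51.9 F [ 0.1 -0.1  0.2]
```

View pics/t12c.png

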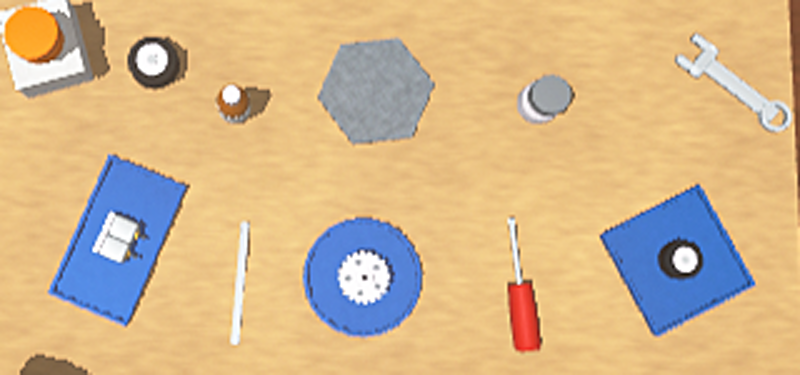

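View pics/s12.png

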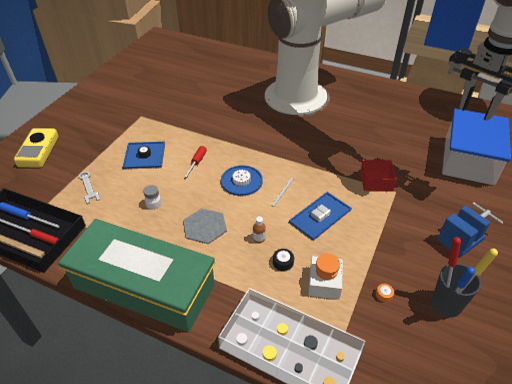

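In the top crop, the motors at (118,237), gear at (364,277) and wheel at (683,260) each lie in the middle of the right tray. The pad is empty and the bottle and jar have not moved, so I hand in.

```bash
python3 - <<'E'
from bench import *
print(finish_job())
E
```

```text
the job is handed in; nothing more can be done
None
```

The job is done and handed in at about 42 s on the robot clock. No verdict was reported.

**Moves:** I put the wheel on the felt pad first. Then I carried both motors together in one grasp to the oblong tray, moved the gear to the round tray, and moved the wheel from the pad to the square tray.

**Checks:**
- **Centring:** close wrist pictures put the gear within about 1 mm of its tray's middle, the motor pair about 1.2 mm off and the wheel about 2 mm off. All three lie flat.
- **Motors:** they are still side by side and parallel. They lie across the oblong tray, not along it, so the fingers had room inside the lip.
- **Bystanders:** the last overview pictures show the pad empty and the oil bottle, glue jar and other wheels where they were.
- **Forces and failures:** the tool force readings I printed stayed under 5 N. No check failed. The only disagreement was up to about 3.5 mm between pictures for a tray centre, roughly in line with the calibration accuracy. I averaged those estimates for the targets.

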